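# Fit a drill bushing in its jig and set the clamp thumbscrew

### The arm

A 6-joint arm with a two-finger parallel gripper is mounted at the origin on the work surface. World frame = base frame: x ahead of the robot, y to its left, z up, the work surface at z = 0. Lengths are in m, angles in rad, forces in N, time in s.
With the tool pointing down it reaches from about 0.3 to 0.775 m from the base axis. Payload 14.6 kg.
Tool frame: the origin (TCP) lies between the finger pads, 19 mm behind the fingertips; this is the grasp point; z points along the fingers, y is the line along which they close (so a half turn about z gives the same grasp; the last joint's range is limited). The gripper opens to 94 mm and grips with 3 to 60 N. Pads are 16 mm wide; open, the fingers measure 119 mm over their backs; the gripper's body (75 mm by 177 mm) begins 78 mm behind the grasp point.
Start: joints at [1.088, 0.3, 1.521, -0, 1.321, -0.067], TCP at [0.222, 0.503, 0.224] pointing down, gripper open.
Joint ranges: [-3.03, 3.03], [-0.79, 2.21], [0.23, 2.52], [-1.04, 4.18], [0, 3.07], [-2.55, 2.55]. Speed limits (rad/s): [2.22, 2.22, 2.57, 3.14, 3.14, 3.14].

### API

Orientations are given as [roll, pitch, yaw] about the fixed x, y, z axes, in that order (R = Rz(yaw) Ry(pitch) Rx(roll)).
In Python, from station import ctrl gives the robot as it stands. The module is installed in compiled form; this text tells all that it offers.
- The arm moves only by the tool servo_tool, never from a script. Its argument "motion" is a list of rows, each a list of 5 numbers: the closure, from 0 (fully open) to 1 (shut), then the shift along the world's x, y, z in cm, then the turn about the world's z in degrees. A call has 1 to 20 rows; each row is the pose to reach, as a shift and turn from the pose commanded when the call began; what a row does not reach only later rows make up. A row lasts 1/8 s, in which the tool goes at most 62.5 mm and 10.7 degrees, less where a joint would pass 70% of its speed; a pose out of reach is approached as far as the arm can. A call with a gripper value outside its range is refused whole. The fingers move at their own pace and stop on an object; "squeeze" is the grip in N (left out, the last holds). Time passes only in rows, so rows that repeat a pose let the fingers close. It gives the time, the measured TCP pose, the force, the opening and the grip force at its end, in the units of the state.
- ctrl.get_obs(): the state, without advancing time (a new reading comes with each control period).
- ctrl.camera(name): name is "scene" or "top" or "wrist"; returns a dict with "image" (400x640x3 uint8, red, green, blue), "fx", "fy", "cx", "cy" (pixels), "camera_from_world" (4x4, takes a point from world to camera coordinates); the wrist camera has in their place "hand_eye" (4x4, takes a point from camera to tool coordinates, whose origin is the TCP and whose axes are the flange's). Camera axes: x right, y up, looking along -z (the intrinsics and any distortion apply to the point x, -y, -z); pixel columns grow to the right and rows downward; lengths in m; the calibration is good to about 2 mm. The wrist camera is an equidistant fisheye: a pixel r from the principal point sees the ray r / f radians off the axis. A picture is of the moment at which its call begins: read the wrist's pose just before it. There is no depth.
- ctrl.hand_in(): hands the job in; it is judged then, once.
The state is a dict: "time_s": time; "qpos": joint angles; "joint_vel": joint speeds; "tau": joint torques, N m; "ee_pos": TCP position; "eef_rot": TCP orientation; "force": force on the tool from outside, world axes, zero at the start; "moment": the same for the moment, N m; "grip_width": finger opening in m; "grip_force": force on a finger pad.
Only numpy, scipy, OpenCV 4.12 (cv2) and the standard library are available. Lean on these libraries where they do the work, as an engineer would, in place of code of your own. Each camera call takes 0.05 s, during which the arm holds its last target. There are 200 camera calls.

### The job

Fit the larger of the two flanged drill bushings into the round pocket of the wooden drilling jig, knurled neck up and flange flat on the jig, lowering it in rather than dropping it, and let go of it. Then turn the jig's thumbscrew clockwise until it seats, back it off a quarter turn, and finish while still gripping the thumbscrew there, so that the setting is held. Leave everything else on the bench where it is.

Things in the scene. Friction and masses are not known exactly. Their poses are not given: they have to be found in the camera images.
- jig: the drilling jig: wooden block fixed to the bench, 90 (x) x 210 (y) x 36 (z) mm, pocket towards its +y end, thumbscrew towards its -y end, 110 mm apart on its centre line. Origin: centre of its underside
- pocket (a point): centre of the mouth of the jig's round pocket, level with the jig's top (36 mm above the bench), 55 mm from the jig's origin along its +y; pocket 29 mm in diameter, 28 mm deep, edge slightly chamfered
- bushing: the larger flanged steel drill bushing, 220 g give or take, standing loose on the bench barrel down. From below: barrel 25 mm across and 18 mm long (goes in the pocket), flange 46 mm across and 6 mm thick (rests on the jig's top, so that the origin ends 18 mm above the bench), knurled neck 30 mm across and 30 mm long to grip; 54 mm in all. Origin: centre of its underside; z up through the neck
- wings: the thumbscrew's steel spade head: an upright flat bar 44 mm long (its x), 10 mm thick (its y), 30 mm high, standing 56 to 86 mm above the bench, clear of a steel boss and collar (up to 50 mm above the bench, 32 mm across) below it. It turns about its own vertical axis, 55 mm from the jig's origin along the jig's -y. Origin: centre of the bar
- wings_grip (a point): on the thumbscrew's axis, 74 mm above the bench, a good height for the TCP when gripping the bar across its 10 mm thickness
- thumbscrew (a joint): turn of the thumbscrew in rad; grows clockwise seen from above (tightening). It starts between about 0.1 and 0.9 and seats against a hard stop at 3.0; it needs under 0.1 N m to turn and stays where it is left; its few tenths of a millimetre of travel along the axis are not modelled. At 0 the bar's x axis lies along the jig's x, and it turns away from there clockwise
- small_bushing: the smaller flanged bushing, same steel and shape: flange 32 mm across, neck 20 mm across, 44 mm tall; stands barrel down beside the larger one; leave alone. Origin: centre of its underside
- mug: off-white ceramic mug, 82 mm across, 92 mm high, handle to its +y; leave alone. Origin: centre of its underside
- tape_measure: black and yellow tape measure, 66 x 36 x 62 mm; leave alone. Origin: centre of its underside
- offcut: pale wooden offcut, 90 x 45 x 22 mm; leave alone. Origin: centre of its underside
- pencil: yellow carpenter's pencil lying flat, 165 x 8 x 8 mm along its x; leave alone. Origin: centre of its underside
- square: combination square lying flat, steel rule 300 x 24 mm along its y with an aluminium head 18 mm thick; leave alone. Origin: under the middle of the rule
Things that resemble listed ones, but are neither listed nor needed, are in the scene too. Leave any blue look-alike of the bushing alone. What is shaped like the jig but blue or orange is not meant.

How it is judged:
On the way, in this order (a step that is already met when the one before it is completed fails the run):
1. the larger bushing is home in the pocket, neck up, and released (horizontal distance between bushing and pocket below 0.004 m and z of bushing in the frame of jig between 0.015 and 0.0205 m and angle between bushing's own z axis and vertical below 0.08 rad and contact force between the fingers and bushing below 0.5 N), for 0.2 s.
2. the thumbscrew is turned clockwise until it seats (value of joint thumbscrew above 2.9 rad), for 0.1 s.
At the end, for the whole second after the job is handed in: Larger bushing home in the pocket (within 4 mm of centre, height within 3 mm, tilt under 0.08 rad), untouched; thumbscrew, once seated, at rest a quarter turn (within 0.28 rad) back from its seat, gripped with over 4 N, TCP within 30 mm of the grip point (all of step 1 and value of joint thumbscrew between 1.149 and 1.709 rad and velocity of joint thumbscrew between -0.05 and 0.05 rad/s and contact force between the fingers and wings above 4 N and distance between the grasp point and wings_grip below 0.03 m); the arm keeps its last pose, push and grip.
It fails at once if the bushing is dropped or thrown (moves faster than 0.7 m/s out of the fingers) (linear speed of bushing above 0.7 m/s and contact force between the fingers and bushing below 0.2 N).
It fails at once if something else on the bench is displaced by more than 30 mm (distance of any of small_bushing, mug, tape_measure, offcut, pencil, square from where it was at the start of the episode above 0.03 m).
It also fails if it takes over 72 s, if anything falls off the work surface, if the arm or the gripper's body presses on something with over 40 N, if the wrist force passes 120 N, or if a joint passes its speed limit or range.

## Working session

There is one attempt and no reset: what is moved stays moved. The work goes in short steps, Python scripts to look and compute and a tool call to move; the robot and the scene stay as the last step left them, time stands still between calls to the robot, and variables do not carry over. Pictures are saved under pics/ and viewed, at most 10 in all, crops included, and the job is handed in when it is done.

Besides the shell and the picture viewer there is one more tool, called after "Emit:" by a JSON object that holds its "name" and its "arguments", one argument or row to a line. servo_tool: Moves the arm, as the interface text tells. Its arguments: {"type":"object","properties":{"motion":{"type":"array","items":{"type":"array","items":{"type":"number"}}},"squeeze":{"type":"number"}},"required":["motion"]}

```bash
mkdir -p pics; python3 - <<'E'
from station import ctrl
import cv2,numpy as np,pickle
o=ctrl.get_obs();print(o)
d={}
for n in("scene","top","wrist"):
    c=ctrl.camera(n);d[n]=c;cv2.imwrite(f"pics/{n}0.png",c["image"][:,:,::-1])
    print(n,{k:v for k,v in c.items() if k!="image"})
pickle.dump((o,d),open("d0.pkl","wb"))
E
```

```text
{'time_s': 0.0, 'qpos': array([ 1.08839271e+00,  3.00474871e-01,  1.52159716e+00, -5.65505263e-06,
        1.32071189e+00, -6.66066035e-02]), 'joint_vel': array([-0.00047122, -0.00057921, -0.00182979, -0.00116666,  0.00055374,
       -0.00017153]), 'tau': array([ 9.89404543e-04, -5.31797469e+01, -3.52739453e+01,  7.08928448e-02,
        2.43160373e-02, -1.15025359e-04]), 'ee_pos': array([0.22204613, 0.50291105, 0.22367745]), 'eef_rot': array([-3.14040366e+00, -7.38227001e-05,  2.72579700e+00]), 'force': array([ 0.46948222,  0.00537185, -0.20857272]), 'moment': array([0.01473232, 0.02270642, 0.01773224]), 'grip_force': 0.0, 'grip_width': 0.09433831710193054}
scene {'fx': 379.9073262455696, 'fy': 379.9073262455696, 'cx': 319.34408262169546, 'cy': 198.46155800231793, 'camera_from_world': array([[-0.67649205,  0.73637616,  0.01042383,  0.3216367 ],
       [-0.39635017, -0.37597441,  0.83758569,  0.12560041],
       [ 0.62069723,  0.56248857,  0.54620652, -1.46626445],
       [ 0.        ,  0.        ,  0.        ,  1.        ]])}
top {'fx': 451.1391608433084, 'fy': 451.1391608433084, 'cx': 322.4261730283188, 'cy': 197.69411476629116, 'camera_from_world': array([[ 0.0885464 , -0.99607059,  0.00170796, -0.02763034],
       [ 0.97402714,  0.08694533,  0.20907329, -0.4962629 ],
       [-0.20840026, -0.01684909,  0.97789848, -1.18245496],
       [ 0.        ,  0.        ,  0.        ,  1.        ]])}
wrist {'fx': 309.70691628693146, 'fy': 309.70691628693146, 'cx': 324.23155812260063, 'cy': 198.45685418491658, 'hand_eye': array([[-5.07600345e-04,  9.64351438e-01,  2.64624349e-01,
         7.52937378e-02],
       [ 9.99999864e-01,  4.58626325e-04,  2.46853019e-04,
         1.09253551e-03],
       [ 1.16689371e-04,  2.64624438e-01, -9.64351540e-01,
        -1.60659219e-01],
       [ 0.00000000e+00,  0.00000000e+00,  0.00000000e+00,
         1.00000000e+00]])}
```

View pics/top0.png

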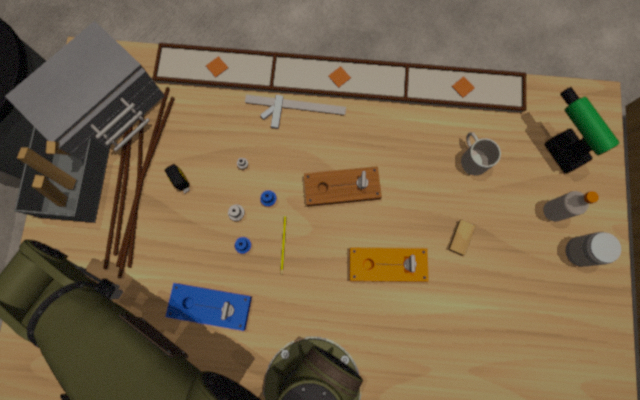

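View pics/scene0.png

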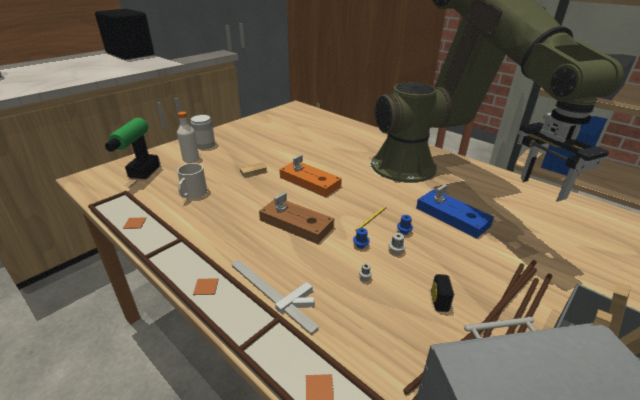

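Top view: steel bushings at (236,212), the larger, and (242,163), the smaller. Blue look-alikes are at (268,198) and (243,245). There are three jigs: brown wooden at (342,186), orange at (388,265) and blue at (208,306). The brown one is meant, with pocket (322,187) and wings (363,180). In the scene view the bushings are at (397,243) larger and (366,272) smaller, and the brown jig is at (297,219). The enlarged crop below is to confirm this.

```bash
cat > h.py <<'E'
import numpy as np,cv2
from scipy.spatial.transform import Rotation as R
def ray(c,u,v,obs=None):
    if "hand_eye" in c:
        x,y=(u-c["cx"])/c["fx"],(v-c["cy"])/c["fy"];th=np.hypot(x,y)
        k=np.sinc(th/np.pi) ; s=np.sin(th)/th if th>1e-9 else 1
        d=np.array([x*s,-y*s,-np.cos(th)])
        T=np.eye(4);T[:3,:3]=R.from_euler("xyz",obs["eef_rot"]).as_matrix();T[:3,3]=obs["ee_pos"]
        M=T@c["hand_eye"]
    else:
        d=np.array([(u-c["cx"])/c["fx"],-(v-c["cy"])/c["fy"],-1]);M=np.linalg.inv(c["camera_from_world"])
    d=M[:3,:3]@d
    return M[:3,3],d/np.linalg.norm(d)
def onz(r,z): o,d=r;return o+d*(z-o[2])/d[2]
def meet(r1,r2):
    A=np.zeros((3,3));b=np.zeros(3)
    for o,d in(r1,r2):
        P=np.eye(3)-np.outer(d,d);A+=P;b+=P@o
    p=np.linalg.solve(A,b);gap=abs(np.dot(r2[0]-r1[0],np.cross(r1[1],r2[1])/np.linalg.norm(np.cross(r1[1],r2[1]))))
    return p,gap
E
python3 - <<'E'
import pickle;from h import *
o,d=pickle.load(open("d0.pkl","rb"))
t,s=d["top"],d["scene"]
a=cv2.resize(t["image"][145:255,215:395],None,fx=4,fy=4,interpolation=2)[:,:,::-1]
b=cv2.resize(s["image"][190:290,245:425],None,fx=4,fy=4,interpolation=2)[:,:,::-1]
cv2.imwrite("pics/crop.png",cv2.resize(np.vstack([a,b]),None,fx=.7,fy=.7,interpolation=3))
for n,u,z in(("bush",(236,212),.04),("small",(242,163),.03),("pocket",(322,187),.036),("wings",(363,180),.086)):print(n,onz(ray(t,*u),z))
for n,u,v in(("bush",(236,210),(397,236)),("pocket",(322,187),(0,0))):print(meet(ray(t,*u),ray(s,*v)))
E
```

```text
bush [0.4382995  0.24956577 0.04      ]
small [0.58143457 0.25282977 0.03      ]
pocket [0.53054246 0.02067856 0.036     ]
wings [ 0.54767694 -0.0882488   0.086     ]
(array([0.44121864, 0.24972753, 0.05019233]), np.float64(0.0036209513671580074))
(array([ 0.72997386, -0.05217756,  0.55678556]), np.float64(0.6418161411565724))
```

View pics/crop.png

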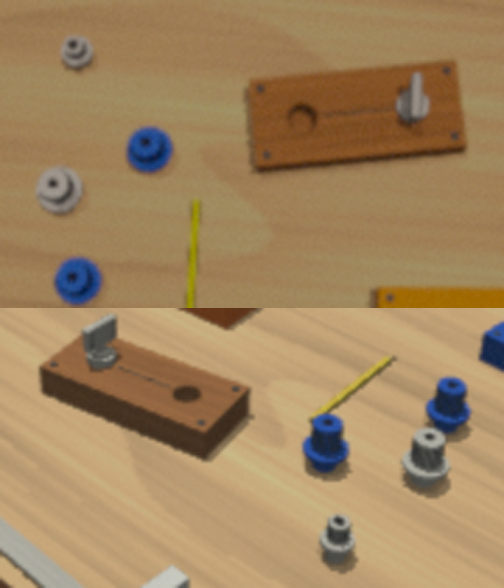

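Crop confirms: the larger steel bushing is at top (236,212), with a wider flange than the one at (242,163). The wooden jig is the brown one. The two blue look-alikes flank the bushing, and the present finger direction (about 66°) passes between them.

Emit:
{"name": "servo_tool", "arguments": {
  "motion": [
    [0, 4, -5, 0, 0],
    [0, 9, -10, 0, 0],
    [0, 13, -15, 0, 0],
    [0, 17, -20, 0, 0],
    [0, 21.5, -25, -1, 0],
    [0, 21.5, -25, -2, 0],
    [0, 21.5, -25, -2, 0],
    [0, 21.5, -25, -2, 0]
  ]
}}

```text
time_s: 1.15
ee_pos: [0.4364, 0.2543, 0.2044]
eef_rot: [3.141, -0.0, 2.727]
force: [-1.2, -0.1, 0.1]
grip_width: 0.0938
grip_force: 0.0
```

```bash
python3 - <<'E'
from station import ctrl
import cv2,pickle
o=ctrl.get_obs();c=ctrl.camera("wrist");pickle.dump((o,c),open("w1.pkl","wb"))
cv2.imwrite("pics/w1.png",c["image"][:,:,::-1]);print(o["ee_pos"],o["eef_rot"])
E
```

```text
[0.43641644 0.25426522 0.20442218] [ 3.14149580e+00 -2.15944865e-04  2.72710364e+00]
```

View pics/w1.png

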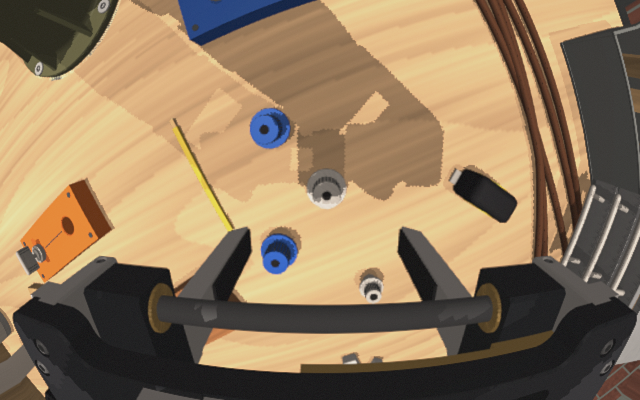

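Wrist view: larger bushing flange at (326,188), bore of the neck top at (326,196); blue ones at (270,128) and (279,253), small one at (372,290). The fingers clear all of them.

```bash
cat >> h.py <<'E'
def bore(c,u,v,r=12):
    "centroid of the dark bore nearest (u,v)"
    g=cv2.cvtColor(c["image"],cv2.COLOR_RGB2GRAY).astype(float)
    p=g[v-r:v+r+1,u-r:u+r+1];th=p.min()+25
    n,l,st,ce=cv2.connectedComponentsWithStats((p<th).astype(np.uint8))
    k=min((i for i in range(1,n) if st[i,4]>4),key=lambda i:np.hypot(*(ce[i]-r)))
    return ce[k]+[u-r,v-r],st[k,4]
def steel(c,x0,y0,x1,y1,sm=40):
    hsv=cv2.cvtColor(c["image"],cv2.COLOR_RGB2HSV)[y0:y1,x0:x1]
    m=(hsv[...,1]<sm).astype(np.uint8)
    n,l,st,ce=cv2.connectedComponentsWithStats(m);k=1+np.argmax(st[1:,4])
    cn=max(cv2.findContours((l==k).astype(np.uint8),0,1)[0],key=cv2.contourArea)+[x0,y0]
    return ce[k]+[x0,y0],st[k],cv2.minEnclosingCircle(cn),cn
E
python3 - <<'E'
import pickle;from h import *
o,c=pickle.load(open("w1.pkl","rb"))
b,n=bore(c,326,196);print(b,n,onz(ray(c,*b,o),.054))
ce,st,ci,_=steel(c,295,160,360,220);print(ce,st,ci,onz(ray(c,*ci[0],o),.024))
E
```

```text
[326.34090909 194.93181818] 44 [0.44342663 0.25469663 0.054     ]
[326.05736301 188.22003425] [  13    9   38   40 1168] ((326.0, 188.44444274902344), 19.7844295501709) [0.4435927  0.25441754 0.024     ]
```

Emit:
{"name": "servo_tool", "arguments": {
  "motion": [
    [0, 0.5, 0, -3, 0],
    [0, 0.5, 0, -7, 0],
    [0, 0.5, 0, -9, 0],
    [0, 0.5, 0, -9, 0],
    [0, 0.5, 0, -9, 0]
  ]
}}

```text
time_s: 1.82
ee_pos: [0.4423, 0.254, 0.1155]
eef_rot: [3.14, 0.001, 2.727]
force: [-0.4, 0.8, 0.5]
grip_width: 0.0942
grip_force: 0.0
```

```bash
python3 - <<'E'
from station import ctrl
import cv2,pickle;from h import *
o=ctrl.get_obs();c=ctrl.camera("wrist");pickle.dump((o,c),open("w2.pkl","wb"))
cv2.imwrite("pics/w2.png",c["image"][:,:,::-1]);print(o["ee_pos"],o["eef_rot"])
E
```

```text
[0.44230748 0.25397762 0.11547753] [3.14027888e+00 1.05204085e-03 2.72679585e+00]
```

View pics/w2.png

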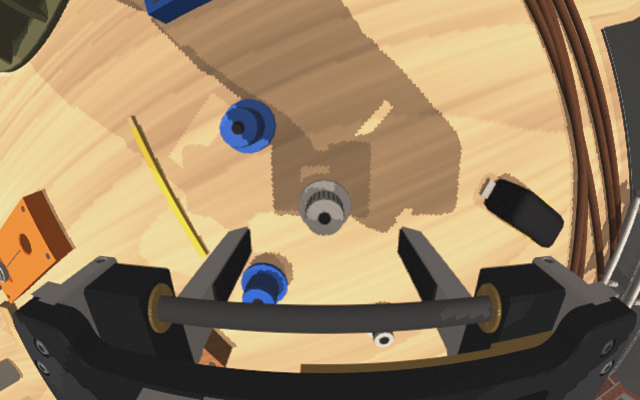

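Bore now at (325,218), flange centre about (325,208); consistent with the first view. I triangulate the height.

```bash
python3 - <<'E'
import pickle;from h import *
o1,c1=pickle.load(open("w1.pkl","rb"));o,c=pickle.load(open("w2.pkl","rb"))
b1,_=bore(c1,326,196)
b,n=bore(c,325,218);print(b,n,onz(ray(c,*b,o),.054),meet(ray(c1,*b1,o1),ray(c,*b,o)))
ce,st,ci,_=steel(c,290,170,360,245);print(ci,onz(ray(c,*ci[0],o),.024))
R2=R.from_euler("xyz",o["eef_rot"]).as_matrix()
p=onz(ray(c,*b,o),.054);print("offset in tool",R2.T@(p-o["ee_pos"]))
E
```

```text
[324.02040816 218.05102041] 98 [0.4437216  0.25439053 0.054     ] (array([0.44221171, 0.25512412, 0.05888034]), np.float64(0.00012918904552674133))
((324.5879211425781, 206.89559936523438), 27.227752685546875) [0.44420567 0.25472253 0.024     ]
offset in tool [-0.00106312  0.00086702  0.06147988]
```

Emit:
{"name": "servo_tool", "arguments": {
  "motion": [
    [0, 0.15, 0.05, -3, 0],
    [0, 0.15, 0.05, -5.5, 0],
    [0, 0.15, 0.05, -6.7, 0],
    [0, 0.15, 0.05, -6.7, 0],
    [0.4, 0.15, 0.05, -6.7, 0],
    [0.7, 0.15, 0.05, -6.7, 0],
    [0.8, 0.15, 0.05, -6.7, 0],
    [0.8, 0.15, 0.05, -6.7, 0],
    [0.8, 0.15, 0.05, -6.7, 0],
    [0.8, 0.15, 0.05, -6.7, 0]
  ],
  "squeeze": 25
}}

```text
time_s: 3.12
ee_pos: [0.4437, 0.2536, 0.0473]
eef_rot: [3.142, 0.0, 2.726]
force: [-0.3, 0.1, 0.5]
grip_width: 0.0378
grip_force: 0.0
```

Emit:
{"name": "servo_tool", "arguments": {
  "motion": [
    [0.8, 0, 0, 0, 0],
    [0.8, 0, 0, 0, 0],
    [0.8, 0, 0, 0, 0],
    [0.8, 0, 0, 1, 0],
    [0.8, 0, 0, 4, 0],
    [0.8, 0, 0, 9, 0],
    [0.8, 0, 0, 14, 0],
    [0.8, 4, -6, 15, 0],
    [0.8, 8, -10, 15, 0],
    [0.8, 12, -15, 15, 0],
    [0.8, 14, -19, 15, 0],
    [0.8, 14, -20, 15, 0],
    [0.8, 14, -20, 15, 0],
    [0.8, 14, -20, 15, 0]
  ]
}}

```text
time_s: 4.88
ee_pos: [0.5832, 0.0548, 0.1976]
eef_rot: [3.141, 0.0, 2.727]
force: [0.4, 0.2, -2.6]
grip_width: 0.0294
grip_force: 25.0
```

```bash
python3 - <<'E'
from station import ctrl
import cv2,pickle;from h import *
o=ctrl.get_obs();c=ctrl.camera("wrist");pickle.dump((o,c),open("w3.pkl","wb"))
cv2.imwrite("pics/w3.png",c["image"][:,:,::-1]);print(o["ee_pos"],o["eef_rot"],o["grip_width"],o["grip_force"])
E
```

```text
[0.58322653 0.05482286 0.19759958] [3.14134121e+00 8.38785618e-05 2.72706745e+00] 0.02944259355233782 24.99543607234955
```

View pics/w3.png

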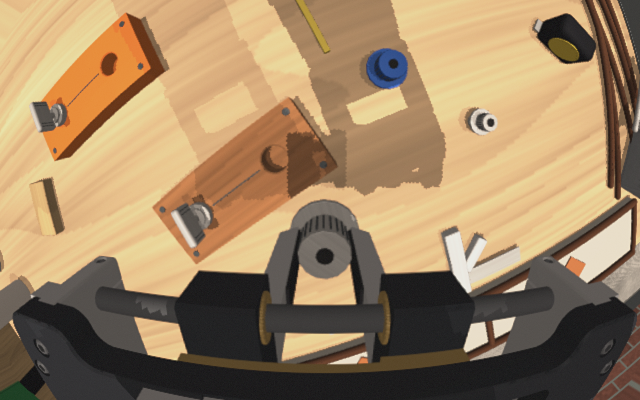

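Bushing is held (25 N, 29.4 mm). Wooden jig: pocket at (274,158), corner screws at (285,112), (322,165), (163,209), (196,255), bar top at (185,228). I take a second view from a shifted place for the heights.

Emit:
{"name": "servo_tool", "arguments": {
  "motion": [
    [0.8, 0, -4, 0, 0],
    [0.8, 0, -7, 0, 0],
    [0.8, 0, -7, 0, 0],
    [0.8, 0, -7, 0, 0],
    [0.8, 0, -7, 0, 0]
  ]
}}

```text
time_s: 5.55
ee_pos: [0.5836, -0.0152, 0.1973]
eef_rot: [3.141, 0.0, 2.727]
force: [-0.3, 1.4, -2.0]
grip_width: 0.0295
grip_force: 25.0
```

```bash
python3 - <<'E'
from station import ctrl
import cv2,pickle;from h import *
o=ctrl.get_obs();c=ctrl.camera("wrist");pickle.dump((o,c),open("w4.pkl","wb"))
print(o["ee_pos"])
o3,c3=pickle.load(open("w3.pkl","rb"))
a=cv2.resize(c3["image"][90:270,140:345],None,fx=2.9,fy=2.9,interpolation=2)
b=cv2.resize(c["image"][60:310,160:500],None,fx=2.,fy=2.,interpolation=2)
w=max(a.shape[1],b.shape[1]);f=lambda i:cv2.copyMakeBorder(i,0,0,0,w-i.shape[1],0)
cv2.imwrite("pics/w34.png",cv2.resize(np.vstack([f(a),f(b)])[:,:,::-1],None,fx=.585,fy=.585,interpolation=3))
E
```

```text
[ 0.58362571 -0.01522824  0.19732363]
```

View pics/w34.png

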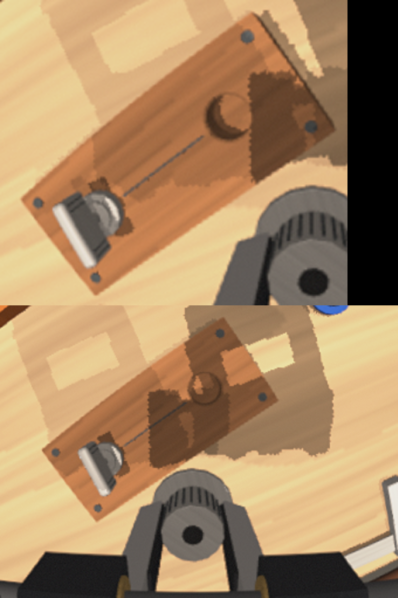

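In these crops the screws, pocket rim and bar top strip are clear: w4 screws at about (348,84), (385,138), (208,186), (244,233), pocket (335,131), bar top strip from about (230,181) to (262,219).

```bash
python3 - <<'E'
import pickle;from h import *
V=[pickle.load(open(f"w{i}.pkl","rb")) for i in(3,4)]
S=[[(286,112),(323,165),(162,210),(197,253)],[(348,84),(385,138),(208,186),(244,233)]]
def blob(c,u,v,r=6):
    h=cv2.cvtColor(c["image"],cv2.COLOR_RGB2HSV)[v-r:v+r+1,u-r:u+r+1].astype(float)
    m=(h[...,1]<h[...,1].min()+50)
    y,x=np.nonzero(m);return (x.mean()+u-r,y.mean()+v-r),m.sum()
q=[]
for (o,c),s in zip(V,S):
    B=[blob(c,*p) for p in s];print([(np.round(b[0],1),b[1]) for b in B])
    q.append([ray(c,*b[0],o) for b in B])
P=[]
for a,b in zip(*q): p,g=meet(a,b);print("screw",p.round(4),round(g,4))
for r in q:
    X=np.array([onz(k,.036) for k in r])
    ctr=X.mean(0);py=(X[0]+X[1]-X[2]-X[3])[:2];py/=np.linalg.norm(py)
    print("ctr",ctr.round(4),"jig yaw",np.degrees(np.arctan2(-py[0],py[1])),"pocket",ctr[:2]+.055*py,"wings",ctr[:2]-.055*py)
rs=[ray(V[0][1],275,157.8,V[0][0]),ray(V[1][1],335.2,130.6,V[1][0])]
print("pocket rim",meet(*rs),[onz(r,.036).round(4) for r in rs])
# bar top strip: bright steel
for (o,c),bx in zip(V,[(160,200,225,262),(220,170,275,235)]):
    x0,y0,x1,y1=bx;h=cv2.cvtColor(c["image"],cv2.COLOR_RGB2HSV)[y0:y1,x0:x1]
    m=((h[...,1]<45)&(h[...,2]>165)).astype(np.uint8)
    n,l,st,ce=cv2.connectedComponentsWithStats(m);k=1+np.argmax(st[1:,4])
    cn=cv2.findContours((l==k).astype(np.uint8),0,1)[0][0]+[x0,y0]
    bp=cv2.boxPoints(cv2.minAreaRect(cn));e=sorted([(np.linalg.norm(bp[i]-bp[(i+1)%4]),i) for i in range(4)])
    (_,i),(_,j)=e[0],e[1];a=(bp[i]+bp[(i+1)%4])/2;b=(bp[j]+bp[(j+1)%4])/2
    A,B=[onz(ray(c,*p,o),.086) for p in(a,b)]
    print("bar px",a,b,st[k],"ends",A.round(4),B.round(4),"mid",((A+B)/2).round(4),"len",np.linalg.norm(A-B),"ang",np.degrees(np.arctan2(*(B-A)[[1,0]])))
o,c=V[1]
print("bushing bore",[onz(ray(c,*bore(c,*p)[0],o),o["ee_pos"][2]+.0067)-o["ee_pos"] for p in[(324,256)]])
E
```

```text
[(array([285.3, 111.5]), np.int64(34)), (array([322.9, 164.4]), np.int64(33)), (array([161.8, 209.2]), np.int64(19)), (array([195.4, 252.6]), np.int64(21))]
[(array([347.5,  83.5]), np.int64(32)), (array([384.1, 138. ]), np.int64(26)), (array([207. , 185.3]), np.int64(24)), (array([243.1, 233.1]), np.int64(22))]
screw [0.4942 0.0513 0.0368] 0.0003
screw [0.561  0.0642 0.0372] 0.0
screw [ 0.5291 -0.1331  0.0368] 0.0
screw [ 0.5953 -0.1206  0.037 ] 0.0012
ctr [ 0.5449 -0.0349  0.036 ] jig yaw 10.502242086895103 pocket [0.53486115 0.01922171] wings [ 0.55491129 -0.08893554]
ctr [ 0.5451 -0.0347  0.036 ] jig yaw 10.72169361895609 pocket [0.53486528 0.01934748] wings [ 0.55532953 -0.08873218]
pocket rim (array([0.53421976, 0.02016792, 0.03255143]), np.float64(5.7999229951469146e-05)) [array([0.534 , 0.0209, 0.036 ]), array([0.534 , 0.0201, 0.036 ])]
bar px [172.79495 211.11906] [193.54047 246.84746] [ 11  11  25  37 254] ends [ 0.5338 -0.0885  0.086 ] [ 0.5762 -0.0874  0.086 ] mid [ 0.555 -0.088  0.086] len 0.04234402528999846 ang 1.5362974722232259
bar px [228.6551  183.10152] [249.82344 222.09584] [  7  12  26  41 308] ends [ 0.5341 -0.0893  0.086 ] [ 0.5762 -0.0882  0.086 ] mid [ 0.5552 -0.0887  0.086 ] len 0.04212575159583876 ang 1.5083198616636813
bushing bore [array([0.00023768, 0.00113063, 0.0067    ])]
```

Emit:
{"name": "servo_tool", "arguments": {
  "motion": [
    [0.8, -2.5, 1.7, 0, 0],
    [0.8, -4.9, 3.4, 0, 0],
    [0.8, -4.9, 3.4, -3, 0],
    [0.8, -4.9, 3.4, -7, 0],
    [0.8, -4.9, 3.4, -10, 0],
    [0.8, -4.9, 3.4, -10, 0],
    [0.8, -4.9, 3.4, -10, 0],
    [0.8, -4.9, 3.4, -10, 0]
  ]
}}

```text
time_s: 6.6
ee_pos: [0.5353, 0.0177, 0.0987]
eef_rot: [3.141, 0.002, 2.726]
force: [-0.2, -0.6, -2.5]
grip_width: 0.0295
grip_force: 25.0
```

```bash
python3 - <<'E'
from station import ctrl
import cv2,pickle;from h import *
o=ctrl.get_obs();c=ctrl.camera("wrist");print(o["ee_pos"],o["eef_rot"],o["grip_force"])
b,n=bore(c,324,256);print(b,n,onz(ray(c,*b,o),o["ee_pos"][2]+.0067)-o["ee_pos"])
cv2.imwrite("pics/w5.png",c["image"][:,:,::-1])
E
```

```text
[0.53533651 0.0177137  0.09867655] [3.14073777e+00 2.10067647e-03 2.72594940e+00] 24.99519109725952
[324.45408163 256.06122449] 196 [0.00027076 0.00114124 0.0067    ]
```

View pics/w5.png

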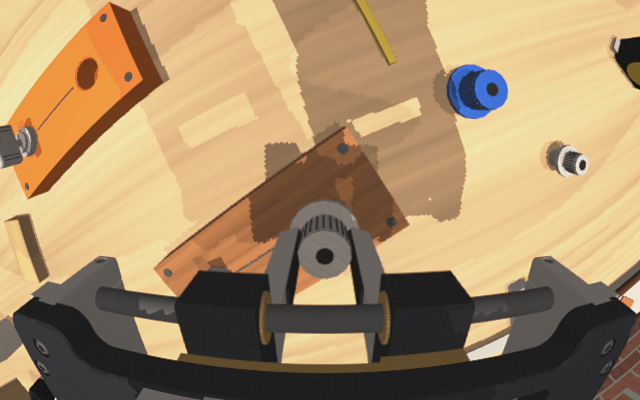

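Bushing is upright in the fingers over the wooden pocket, bore at (324,256), flange hiding the pocket. I correct by 1 mm and lower part way.

Emit:
{"name": "servo_tool", "arguments": {
  "motion": [
    [0.8, -0.1, 0.1, -0.5, 0],
    [0.8, -0.1, 0.1, -1.0, 0],
    [0.8, -0.1, 0.1, -1.3, 0],
    [0.8, -0.1, 0.1, -1.6, 0],
    [0.8, -0.1, 0.1, -1.9, 0],
    [0.8, -0.1, 0.1, -2.2, 0],
    [0.8, -0.1, 0.1, -2.4, 0],
    [0.8, -0.1, 0.1, -2.4, 0]
  ]
}}

```text
time_s: 7.65
ee_pos: [0.5336, 0.0186, 0.0731]
eef_rot: [-3.141, -0.0, 2.726]
force: [-0.8, 0.3, -1.9]
grip_width: 0.0292
grip_force: 25.0
```

Emit:
{"name": "servo_tool", "arguments": {
  "motion": [
    [0.8, 0, 0, -0.3, 0],
    [0.8, 0, 0, -0.5, 0],
    [0.8, 0, 0, -0.7, 0],
    [0.8, 0, 0, -0.8, 0],
    [0.8, 0, 0, -0.8, 0],
    [0.8, 0, 0, -0.8, 0]
  ]
}}

```text
time_s: 8.4
ee_pos: [0.5337, 0.0186, 0.0653]
eef_rot: [3.142, 0.0, 2.726]
force: [-0.5, 0.4, -1.7]
grip_width: 0.0292
grip_force: 25.0
```

Emit:
{"name": "servo_tool", "arguments": {
  "motion": [
    [0.8, 0, 0, -0.05, 0],
    [0.8, 0, 0, -0.1, 0],
    [0.8, 0, 0, -0.1, 0],
    [0.8, 0, 0, -0.1, 0]
  ]
}}

```text
time_s: 8.9
ee_pos: [0.5337, 0.0186, 0.0652]
eef_rot: [3.141, 0.0, 2.726]
force: [-5.5, -0.7, 10.7]
grip_width: 0.0297
grip_force: 25.0
```

Emit:
{"name": "servo_tool", "arguments": {
  "motion": [
    [0.8, 0, 0, 0.05, 0],
    [0.5, 0, 0, 0.05, 0],
    [0.3, 0, 0, 0.05, 0],
    [0.3, 0, 0, 0.05, 0],
    [0.3, 0, 0, 0.05, 0],
    [0.3, 0, 0, 0.05, 0],
    [0.3, 0, 0, 3, 0],
    [0.3, 0, 0, 7, 0],
    [0.3, 0, 0, 10, 0],
    [0.3, 0, 0, 10, 0],
    [0.3, 0, 0, 10, 0]
  ]
}}

```text
time_s: 10.28
ee_pos: [0.5333, 0.0186, 0.1633]
eef_rot: [-3.141, -0.001, 2.726]
force: [0.4, 0.8, -0.2]
grip_width: 0.0659
grip_force: 0.0
```

```bash
python3 - <<'E'
from station import ctrl
import cv2,pickle;from h import *
o=ctrl.get_obs();c=ctrl.camera("wrist");t=ctrl.camera("top");print(o["ee_pos"],o["eef_rot"],o["qpos"],o["grip_width"])
a=c["image"];cv2.imwrite("pics/w6.png",a[:,:,::-1])
pickle.dump((o,c,t),open("w6.pkl","wb"))
E
```

```text
[0.53326903 0.01862288 0.16331878] [-3.14117087e+00 -1.06639474e-03  2.72573399e+00] [-3.37404159e-02  3.22605930e-01  1.63919444e+00  6.78837975e-06
  1.18093904e+00 -1.18868089e+00] 0.06585233148615482
```

View pics/w6.png

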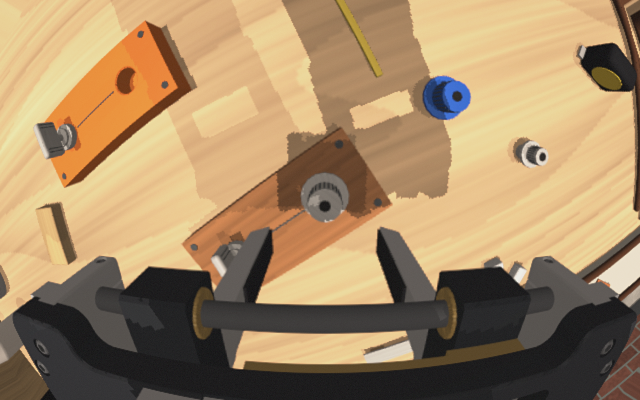

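Bushing seats in the wooden pocket, flange at (325,197), bore (325,206), released. Wings partly behind the left finger at (228,258). Now over the thumbscrew, turned so the fingers close across the bar.

Emit:
{"name": "servo_tool", "arguments": {
  "motion": [
    [0.2, 0.7, -3, 0, 8],
    [0.2, 1.5, -7, 0, 17],
    [0.2, 2.2, -10.7, 0, 25.3],
    [0.2, 2.2, -10.7, 0, 25.3],
    [0.2, 2.2, -10.7, -2, 25.3],
    [0.2, 2.2, -10.7, -2, 25.3]
  ]
}}

```text
time_s: 11.12
ee_pos: [0.5548, -0.0875, 0.1426]
eef_rot: [3.141, -0.003, -3.117]
force: [0.2, 0.9, 1.0]
grip_width: 0.0751
grip_force: 0.0
```

```bash
python3 - <<'E'
from station import ctrl
import pickle;from h import *
o,c,t=pickle.load(open("w6.pkl","rb"))
b,n=bore(c,325,206);p=onz(ray(c,*b,o),.072);print("bore",b,n,p)
o=ctrl.get_obs();print(o["ee_pos"],o["eef_rot"],o["qpos"])
E
```

```text
bore [324.38157895 206.        ] 76 [0.53408312 0.01948108 0.072     ]
[ 0.55476215 -0.08745167  0.1425956 ] [ 3.14065412 -0.00329349 -3.11699214] [-2.21615497e-01  4.05930924e-01  1.57641496e+00  1.17110121e-04
  1.16266970e+00 -1.81705745e+00]
```

Emit:
{"name": "servo_tool", "arguments": {
  "motion": [
    [0.2, 0, 0, -3, 0],
    [0.2, 0, 0, -5.5, 0],
    [0.2, 0, 0, -6.8, 0],
    [0.2, 0, 0, -6.8, 0],
    [0.6, 0, 0, -6.8, 0],
    [0.95, 0, 0, -6.8, 0],
    [1, 0, 0, -6.8, 0],
    [1, 0, 0, -6.8, 0],
    [1, 0, 0, -6.8, 0],
    [1, 0, 0, -6.8, 0],
    [1, 0, 0, -6.8, 0],
    [1, 0, 0, -6.8, 0],
    [1, 0, 0, -6.8, 0]
  ],
  "squeeze": 15
}}

```text
time_s: 12.75
ee_pos: [0.5556, -0.0887, 0.0762]
eef_rot: [-3.141, -0.0, -3.116]
force: [1.1, -5.7, -1.7]
grip_width: 0.0096
grip_force: 15.0
```

Emit:
{"name": "servo_tool", "arguments": {
  "motion": [
    [1, 0, -0.03, 0, -8],
    [1, 0, -0.03, 0, -16],
    [1, 0, -0.03, 0, -24],
    [1, 0, -0.03, 0, -32],
    [1, 0, -0.03, 0, -40],
    [1, 0, -0.03, 0, -48],
    [1, 0, -0.03, 0, -56],
    [1, 0, -0.03, 0, -64],
    [1, 0, -0.03, 0, -72],
    [1, 0, -0.03, 0, -80],
    [1, 0, -0.03, 0, -80]
  ]
}}

```text
time_s: 14.12
ee_pos: [0.5539, -0.0908, 0.0762]
eef_rot: [-3.137, 0.002, 1.768]
force: [-15.6, -19.2, 6.6]
grip_width: 0.0098
grip_force: 15.0
```

```bash
python3 - <<'E'
from station import ctrl
import cv2,pickle;from h import *
o=ctrl.get_obs();c=ctrl.camera("wrist");t=ctrl.camera("top")
for k in("ee_pos","force","moment","qpos","grip_force","grip_width"):print(k,np.round(o[k],4))
pickle.dump((o,c,t),open("w7.pkl","wb"))
b=cv2.resize(t["image"][120:290,240:500],(640,418),interpolation=2)
a=cv2.resize(c["image"][60:400],(340,180))
im=np.zeros((600,640,3),np.uint8);im[:418]=b;im[420:600,:340]=a
cv2.imwrite("pics/w7.png",im[:,:,::-1])
E
```

```text
ee_pos [ 0.5539 -0.0908  0.0762]
force [-15.5955 -19.2231   6.5851]
moment [-3.4387  2.8415 -0.0194]
qpos [-0.2261  0.4907  1.6262 -0.0042  1.0284 -0.4215]
grip_force 14.9893
grip_width 0.0098
```

View pics/w7.png

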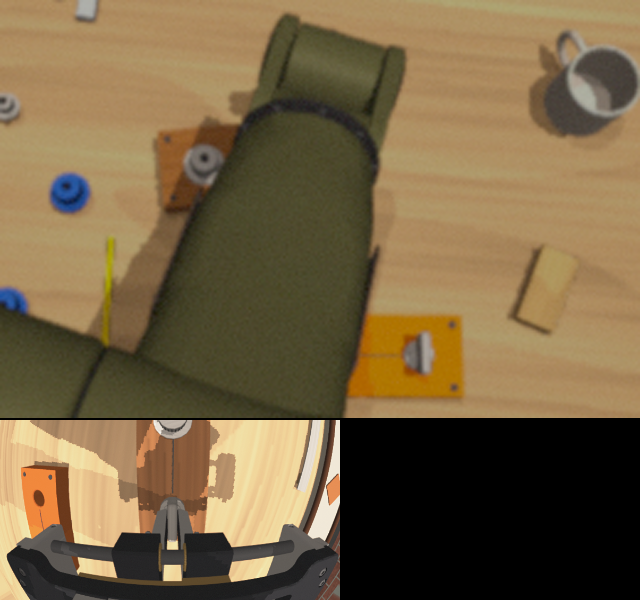

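The fingers still hold the bar and nothing is touching (mug and bushing untouched). The side force means I gripped about 2 mm off the axis, so I let the TCP follow the axis while turning.

Emit:
{"name": "servo_tool", "arguments": {
  "motion": [
    [1, -0.1, -0.1, 0, 0],
    [1, -0.2, -0.2, 0, 0],
    [1, -0.2, -0.2, 0, 0],
    [1, -0.2, -0.2, 0, 0]
  ]
}}

```text
time_s: 14.72
ee_pos: [0.5537, -0.091, 0.0762]
eef_rot: [3.142, 0.001, 1.771]
force: [0.8, -6.2, -1.9]
grip_width: 0.0101
grip_force: 15.0
```

Emit:
{"name": "servo_tool", "arguments": {
  "motion": [
    [1, -0.03, -0.05, 0, -8],
    [1, -0.07, -0.05, 0, -16],
    [1, -0.1, -0.04, 0, -24],
    [1, -0.13, -0.03, 0, -32],
    [1, -0.17, -0.01, 0, -40],
    [1, -0.2, 0.01, 0, -48],
    [1, -0.22, 0.03, 0, -56],
    [1, -0.24, 0.06, 0, -64],
    [1, -0.26, 0.09, 0, -72],
    [1, -0.26, 0.09, 0, -72],
    [1, -0.26, 0.09, 0, -72]
  ]
}}

```text
time_s: 16.1
ee_pos: [0.5513, -0.0899, 0.0762]
eef_rot: [3.141, -0.0, 0.514]
force: [2.5, -4.9, -2.9]
grip_width: 0.0094
grip_force: 15.0
```

```bash
python3 - <<'E'
from station import ctrl
o=ctrl.get_obs();print(o["moment"],o["force"],o["qpos"],o["eef_rot"])
E
```

```text
[-0.98090038 -0.37493646 -0.0753322 ] [ 2.54216769 -4.86750418 -2.93731306] [-2.27122745e-01  4.83248453e-01  1.63754664e+00 -2.20166315e-04
  1.02010371e+00  8.29392990e-01] [ 3.14098566e+00 -3.84965889e-04  5.14395852e-01]
```

Emit:
{"name": "servo_tool", "arguments": {
  "motion": [
    [1, -0.01, 0.03, 0, -3],
    [1, -0.02, 0.04, 0, -6],
    [1, -0.02, 0.05, 0, -8],
    [1, -0.02, 0.05, 0, -10],
    [1, -0.02, 0.05, 0, -12],
    [1, -0.02, 0.05, 0, -12]
  ]
}}

```text
time_s: 16.85
ee_pos: [0.5512, -0.0895, 0.0762]
eef_rot: [3.141, -0.001, 0.305]
force: [2.5, -5.8, -3.0]
grip_width: 0.0099
grip_force: 15.2
```

```bash
python3 - <<'E'
from station import ctrl
o=ctrl.get_obs();print(o["moment"],o["force"],o["eef_rot"],o["grip_width"])
E
```

```text
[-1.03106848 -0.46866943  0.29889356] [ 2.45079222 -5.78682623 -3.01093129] [ 3.14071870e+00 -5.71190998e-04  3.04943613e-01] 0.009895881563155502
```

Emit:
{"name": "servo_tool", "arguments": {
  "motion": [
    [1, 0, 0, 0, -1.5],
    [1, 0, 0, 0, -3],
    [1, 0, 0, 0, -3],
    [1, 0, 0, 0, -3]
  ]
}}

```text
time_s: 17.35
ee_pos: [0.5514, -0.0894, 0.0763]
eef_rot: [3.141, -0.001, 0.253]
force: [4.4, -4.9, -4.4]
grip_width: 0.0112
grip_force: 15.7
```

```bash
python3 - <<'E'
from station import ctrl
o=ctrl.get_obs();print(o["moment"],o["force"],o["eef_rot"],o["grip_width"])
E
```

```text
[-0.93661503 -0.73018189  0.30012854] [ 4.44012594 -4.89273689 -4.42365313] [ 3.14065520e+00 -1.05950641e-03  2.53222314e-01] 0.011156940659346318
```

Seat confirmed: the moment rose to 0.30 N m and the pads slipped slightly on the bar. Backing off a quarter turn along the same arc.

Emit:
{"name": "servo_tool", "arguments": {
  "motion": [
    [1, 0, -0.04, 0, 8],
    [1, 0.01, -0.08, 0, 16],
    [1, 0.03, -0.11, 0, 24],
    [1, 0.05, -0.13, 0, 32],
    [1, 0.08, -0.15, 0, 40],
    [1, 0.11, -0.16, 0, 48],
    [1, 0.14, -0.17, 0, 56],
    [1, 0.17, -0.18, 0, 64],
    [1, 0.2, -0.19, 0, 72],
    [1, 0.23, -0.19, 0, 80],
    [1, 0.26, -0.18, 0, 88],
    [1, 0.28, -0.17, 0, 94],
    [1, 0.28, -0.17, 0, 94],
    [1, 0.28, -0.17, 0, 94],
    [1, 0.28, -0.17, 0, 94],
    [1, 0.28, -0.17, 0, 94]
  ]
}}

```text
time_s: 19.35
ee_pos: [0.5539, -0.0908, 0.0762]
eef_rot: [3.141, 0.0, 1.891]
force: [5.5, -1.4, -4.2]
grip_width: 0.0102
grip_force: 15.0
```

```bash
python3 - <<'E'
from station import ctrl
from h import *
import pickle
o=ctrl.get_obs();c=ctrl.camera("wrist");print(o["moment"],o["joint_vel"].round(4),o["eef_rot"])
# bushing bore check: project expected point to pixel by ray scan
best=min(((np.linalg.norm(onz(ray(c,u,v,o),.072)[:2]-[.534,.0195]),u,v) for u in range(200,480,2) for v in range(4,300,2)))
print(best);b,n=bore(c,best[1],max(best[2],13));print(b,n,onz(ray(c,*b,o),.072))
E
```

```text
[-0.42985097 -0.8778187   0.02152448] [-0.0003  0.0002  0.0003 -0.0015  0.0013  0.0012] [3.14089458e+00 1.53023296e-04 1.89057068e+00]
(np.float64(0.00042518852940448944), 350, 52)
[350.22272727  51.32272727] 220 [0.53358015 0.01979906 0.072     ]
```

```bash
python3 -c "
from station import ctrl
print(ctrl.hand_in())"
```

```text
the job is handed in; nothing more can be done
None
```

I handed the job in after about 19 s of arm time, and no verdict came back: by my measurements the larger bushing is home in the wooden jig's pocket and released, within about 1 mm of centre, and the thumbscrew was seated, backed off to about 1.43 rad and is still gripped at 15 N.

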